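# Tilt the cocoa shortbread pile into the gift box

## Task

Pack the dark brown cocoa shortbread pile into the open red gift box: tip the pile along its length by some 15 degrees so that one short end goes down inside the box first, against that end wall, then lay the rest down until the pile lies flat on the box's floor. Let go, and leave the butter and pistachio piles where they are.

Things in the scene. Friction and masses are not known exactly. Their poses are not given: they have to be found in the camera images.
- cocoa_pile: Banded pile of four dark brown cocoa shortbread slabs: the one to pack. A solid bundle, 100 mm long (its x) by 48 mm wide (its y) by 60 mm high (its z), about 0.2 kg, with a 30 mm wide white paper band round its middle. Origin: centre of its underside; it lies flat on the table. Grip it across its 48 mm width, in the upper half (say 45 mm above its underside), so that the fingertips stay above the box's rim when the pile is home. Either end may go in first.
- gift_box: Low open red gift box, fixed to the table (it does not move). Outside 122 mm long (its x) by 70 mm wide (its y) by 21 mm high (its z); walls 4 mm; floor 4 mm thick, so 17 mm deep; inside 114 mm by 62 mm. It takes the pile lengthwise with 14 mm to spare both ways. Once home the pile's top stands about 43 mm above the rim. Origin: centre of its underside, on the table.
- butter_pile: Banded pile of pale golden butter shortbread slabs, a bystander. A solid bundle, 100 mm long (its x) by 48 mm wide (its y) by 60 mm high (its z), about 0.2 kg, with a 30 mm wide white paper band round its middle. Origin: centre of its underside; it lies flat on the table.
- pistachio_pile: Banded pile of green pistachio shortbread slabs, a bystander. A solid bundle, 100 mm long (its x) by 48 mm wide (its y) by 60 mm high (its z), about 0.2 kg, with a 30 mm wide white paper band round its middle. Origin: centre of its underside; it lies flat on the table.
Things that resemble listed ones, but are neither listed nor needed, are in the scene too. Leave any blue, pink or purple look-alike of the cocoa_pile alone.

How it is judged:
By the outcome, as a careful person would: the job done as asked, in the order asked, and still so for the second after the job is handed in, with the robot touching nothing.
It also fails if it takes over 38 s, if anything falls off the work surface, if the arm or the gripper's body presses on something with over 40 N, if the wrist force passes 120 N, or if a joint passes its speed limit or range.

## Robot

A 7-joint arm with a two-finger parallel gripper is mounted at the origin on the work surface. World frame = base frame: x ahead of the robot, y to its left, z up, the work surface at z = 0. Lengths are in mm, angles in rad, forces in N, time in s.
With the tool pointing down it reaches from about 400 to 850 mm from the base axis. Payload 4.4 kg.
Tool frame: the origin (TCP) lies at the centre of the arm's flange, where the gripper is bolted on; the fingertips stand 199 mm ahead of it and the grasp point (between the pads) lies 180 mm ahead of it (pinch_z is the distance from the TCP to the grasp point, in mm); z points along the fingers, y is the line along which they close (so a half turn about z gives the same grasp; the last joint's range is limited). The gripper opens to 94 mm and grips with 3 to 60 N. Pads are 16 mm wide; open, the fingers measure 119 mm over their backs; the gripper's body (75 mm by 177 mm) begins 78 mm behind the grasp point.
Start: joints at [-1.378, 0.628, 0.038, 1.517, -0.027, 0.996, -0.02], TCP at [166.329, 628.371, 404.678] pointing down, gripper open.
Joint ranges: [-3.06, 3.06], [-0.37, 2.12], [-1.25, 1.32], [0.18, 2.47], [-1.1, 4.24], [0.23, 1.98], [-2.94, 2.94]. Speed limits (rad/s): [2.57, 2.57, 3.14, 3.14, 3.14, 3.14, 3.14].

## Interface

Orientations are given as a rotation vector (axis times angle).
In Python, from workcell import get_obs, grab_frame, sign_off, pinch_z gives the robot as it stands.
- The arm moves only by the tool servo_tool, never from a script. Its argument "steps" is a list of rows, each a list of 7 numbers: the shift along the tool's x, y, z in m, then the turn, a rotation vector about the tool's x, y, z in degrees, then the opening in per cent of the stroke, from 0 (shut) to 100 (fully open). A call has 1 to 20 rows; each row shifts and turns the commanded pose from where the row before left it, along the tool's axes as they then stand; what a row does not reach is not made up. A row lasts 1/8 s, in which the tool goes at most 62.5 mm and 10.7 degrees, less where a joint would pass 70% of its speed; a pose out of reach is approached as far as the arm can. A call is refused whole if a number of a shift passes 0.0625 or a number of a turn 10.7, either way. A call with a gripper value outside its range is refused whole. The fingers move at their own pace and stop on an object; the grip force is fixed at half the most. Time passes only in rows, so rows that do not move let the fingers close. It gives the time, the measured TCP pose, the force, the opening and the grip force at its end, in the units of the state.
- get_obs(): the state, without advancing time (a new reading comes with each control period).
- grab_frame(name): name is "side" or "top"; returns a dict with "img" (400x640x3 uint8, red, green, blue), "fov_y" (degrees; the focal length in pixels is half the picture's height over the tangent of half this angle, whatever the lens; pixels are square), "cx", "cy" (the principal point, pixels), "world_to_cam" (4x4, takes a point from world to camera coordinates). Camera axes: x right, y down, z forward; pixel columns grow to the right and rows downward; lengths in mm; the calibration is good to about 2 mm. A picture is of the moment at which its call begins. There is no depth.
- sign_off(): hands the job in; it is judged then, once.
The state is a dict: "time": time; "joint_pos": joint angles; "qd": joint speeds; "joint_torque": joint torques, N m; "eef_pos": TCP position; "eef_rot": TCP orientation; "force": force on the tool from outside, world axes, zero at the start; "torque": the same for the moment, N m; "width": finger opening in mm; "grasp_force": force on a finger pad.
Only numpy, scipy, OpenCV 4.12 (cv2) and the standard library are available. Lean on these libraries where they do the work, as an engineer would, in place of code of your own. Each camera call takes 0.05 s, during which the arm holds its last target. There are 200 camera calls.

## Working session

There is one attempt and no reset: what is moved stays moved. The work goes in short steps, Python scripts to look and compute and a tool call to move; the robot and the scene stay as the last step left them, time stands still between calls to the robot, and variables do not carry over. Pictures are saved under pics/ and viewed, at most 10 in all, crops included, and the job is handed in when it is done.

Besides the shell and the picture viewer there is one more tool, called after "Call:" as name([rows], argument=value, ...), one row to a line, values as JSON. servo_tool: Moves the arm, as the interface text tells. Its arguments: {"type":"object","properties":{"steps":{"type":"array","items":{"type":"array","items":{"type":"number"}}}},"required":["steps"]}

```bash
mkdir -p pics; python3 - <<'E'
from workcell import get_obs, grab_frame, pinch_z
import cv2,pickle
o=get_obs();print(o,pinch_z)
for n in("top","side"):
    f=grab_frame(n);cv2.imwrite(f"pics/{n}0.png",f["img"][...,::-1]);print(n,f["fov_y"],f["cx"],f["cy"],f["world_to_cam"].tolist() if hasattr(f["world_to_cam"],'tolist') else f["world_to_cam"])
    pickle.dump(f,open(f"{n}.pkl","wb"))
E
```

```text
{'time': 0.0, 'joint_pos': array([-1.37782673,  0.62931082,  0.03846155,  1.51835209, -0.02698341,
        0.99631555, -0.020031  ]), 'qd': array([ 0.00080873, -0.00096424, -0.0003266 ,  0.0008467 ,  0.00184842,
       -0.00054002,  0.00035616]), 'joint_torque': array([ 3.78734576e-04, -5.49709976e+01,  1.14361390e+00, -1.86632699e+01,
       -5.22561616e-02,  2.38125608e-02,  1.49590642e-04]), 'eef_pos': array([166.23319559, 628.07908894, 403.78212899]), 'eef_rot': array([-4.05374446e-01, -3.11513300e+00,  2.91723742e-03]), 'force': array([ 0.67630381, -0.24259857,  0.40930896]), 'torque': array([-0.00464766,  0.02092523,  0.02838915]), 'grasp_force': 0.0, 'width': 94.16313644059053} 180.4
top 44.54271451593888 322.2485782286484 196.05090282026262 [[0.01018769960919681, -0.9998279140337121, -0.015503325310038674, 16.396541938322166], [-0.9904541519994645, -0.00795836545902294, -0.1376126346170367, 523.0894630865943], [0.1374655722851878, 0.016757289107034713, -0.9903647861763305, 1046.838371601486], [0.0, 0.0, 0.0, 1.0]]
side 43.43732075962977 319.5172602130242 196.020398805372 [[0.9785003602238177, -0.2061037276694173, 0.007635344303277319, -507.61042177679093], [-0.128333866882942, -0.6374250838512334, -0.7597497489885202, 120.71080124283404], [0.16145421534518767, 0.7424355298058, -0.6501707625149342, 1082.5283701809703], [0.0, 0.0, 0.0, 1.0]]
```

View pics/top0.png

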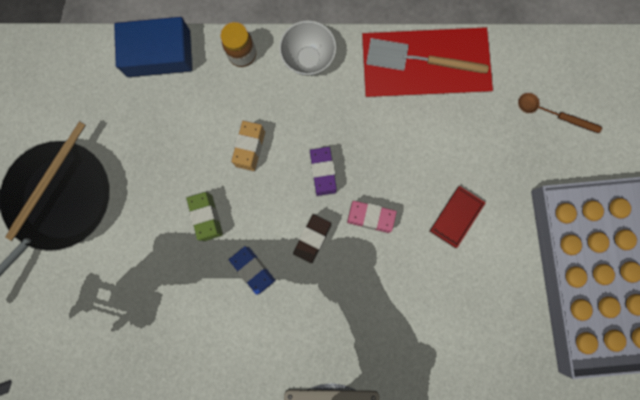

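View pics/side0.png

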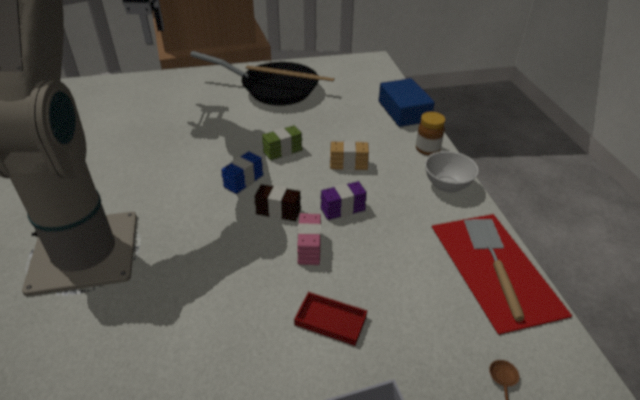

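Candidates in the top view are dark brown (313,238), blue (251,270), pink (372,215), purple (322,170), golden (248,145) and green (204,216). Only the one at (313,238) is dark brown with a white band. I'll confirm it in an enlarged crop, together with the red box at (458,216). The flat red mat at (427,62) isn't an open box.

```bash
python3 - <<'E'
import cv2,numpy as np
t=cv2.imread("pics/top0.png");s=cv2.imread("pics/side0.png")
r=lambda i,x,y,w,h,k:cv2.resize(i[y:y+h,x:x+w],None,fx=k,fy=k,interpolation=cv2.INTER_CUBIC)
# top cocoa x280-345,y205-270 ; top box 420-495,180-255 ; side cocoa, side box
a=np.hstack([r(t,280,205,75,65,5),r(t,420,183,75,65,5)])
b=np.hstack([r(s,240,170,75,55,5),r(s,290,287,80,55,5)[:,:375+25]])[:,:775]
a=cv2.copyMakeBorder(a,0,0,0,b.shape[1]-a.shape[1],cv2.BORDER_CONSTANT)
cv2.imwrite("pics/crop.png",cv2.convertScaleAbs(np.vstack([a,b]),alpha=1.6))
E
```

```text
(no output)
```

View pics/crop.png

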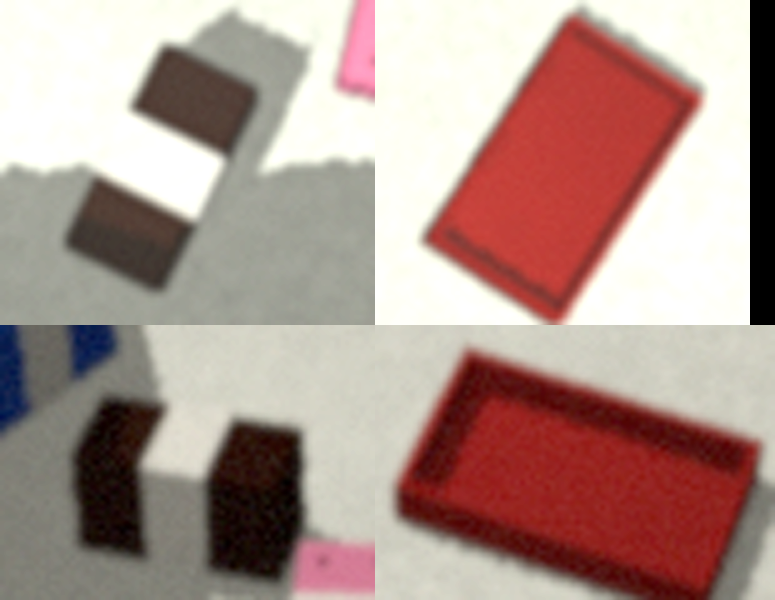

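The crop confirms it: dark brown slabs with a white band in both views. The red object is an open box with its interior visible. Next I back-project the corners I read off.

```bash
cat >h.py <<'E'
import numpy as np,pickle
from scipy.optimize import least_squares
def K(f):
    F=200/np.tan(np.radians(f["fov_y"]/2)); return F,f["cx"],f["cy"],np.array(f["world_to_cam"])
def proj(f,P):
    F,cx,cy,T=K(f);c=np.atleast_2d(P)@T[:3,:3].T+T[:3,3];return np.c_[cx+F*c[:,0]/c[:,2],cy+F*c[:,1]/c[:,2]]
def back(f,uv,z):
    F,cx,cy,T=K(f);uv=np.atleast_2d(uv).astype(float)
    d=np.c_[(uv[:,0]-cx)/F,(uv[:,1]-cy)/F,np.ones(len(uv))]@T[:3,:3];C=-T[:3,:3].T@T[:3,3]
    return C+d*((z-C[2])/d[:,2])[:,None]
def corners(p,L,W,z):
    c,s=np.cos(p[2]),np.sin(p[2]);q=np.array([[1,1],[-1,1],[-1,-1],[1,-1]])*[L/2,W/2]
    return np.c_[q@np.array([[c,s],[-s,c]])+p[:2],np.full(4,z)]
def cr(a,x0,y0,u0,v0): return (np.array(a,float)-[u0,v0]+.5)/5-.5+[x0,y0]
E
python3 - <<'E'
from h import *
t=pickle.load(open("top.pkl","rb"));s=pickle.load(open("side.pkl","rb"))
np.set_printoptions(precision=1,suppress=True)
data={"cocoa":(100,48,[(t,60,cr([(168,45),(258,95),(162,291),(65,243)],280,205,0,0)),
 (s,60,cr([(105,400),(300,430)],240,170,0,325)),(s,0,cr([(82,545),(280,578)],240,170,0,325))]),
"box":(122,70,[(t,21,cr([(572,12),(705,93),(428,240),(557,322)],420,183,375,0)),
 (s,21,cr([(470,350),(762,445),(400,490),(705,595)],290,287,375,325))])}
for n,(L,W,obs) in data.items():
    for f,z,uv in obs: print(n,z,back(f,uv,z)[:,:2].tolist())
    def fit(ob):
        c0=np.mean(np.vstack([back(f,uv,z)[:,:2] for f,z,uv in ob]),0)
        def res(p):
            r=[]
            for f,z,uv in ob:
                w=back(f,uv,z)[:,:2];C=corners(p,L,W,z)[:,:2]
                D=w[:,None]-C[None];j=np.argmin((D**2).sum(2),1);r+=list(D[range(len(w)),j].ravel())
            return np.array(r)
        best=min((least_squares(res,[*c0,a]) for a in np.arange(0,3.1,.2)),key=lambda q:q.cost)
        return best.x[:2],np.degrees(best.x[2])%180,res(best.x)
    print(n,"top",*fit(obs[:1]));print("both",*fit(obs));print("side",*fit(obs[1:]))
E
```

```text
cocoa 60 [[481.2239148320193, 39.90978017500954], [459.94526553175376, 0.8936172408161793], [375.9717559047711, 41.12504900799549], [395.86810820971607, 82.8500406997816]]
cocoa 60 [[395.2230918804714, 79.9172421324339], [480.19266798573585, 40.67778086038891]]
cocoa 0 [[376.54406427524924, 48.77366200256097], [463.83174149264636, 8.093039458163275]]
cocoa top [428.3  41.2] 153.6792777897526 [-2.5 -0.6 -2.5  3.4  3.2 -0.7  1.8 -2. ]
both [428.6  42.8] 154.0845196501423 [-2.8 -2.6 -3.1  1.6  2.8 -1.9  1.8 -3.4  1.1 -6.3 -3.9 -1.8  3.4  5.7
  0.7  8.8]
side [428.9  44.4] 154.50314922344808 [ 1.1 -7.6 -4.2 -3.8  3.1  4.5  0.1  6.9]
box 21 [[552.5765036166014, -285.6018172876254], [516.3581751807486, -343.75433144938324], [449.53234070022387, -219.04758212033266], [413.8383098390023, -275.0977476400694]]
box 21 [[450.7491146655759, -218.82859828741448], [549.9850157051421, -285.0675210462696], [412.9783599280603, -277.66683610295286], [512.0426181983667, -343.6792701480781]]
box top [ 483.1 -280.9] 146.93701309946044 [-0.7 -0.8  1.3 -0.3 -1.5 -0.8  1.   1.8]
both [ 482.3 -281.1] 146.73229796424948 [ 0.1 -0.3  2.3  0.1 -0.9 -0.7  1.8  1.8  0.3 -0.5 -2.5  0.2  0.9 -0.8
 -2.   0.1]
side [ 481.4 -281.3] 146.52440650493617 [ 0.9 -0.4 -1.6  0.7  1.7 -0.8 -1.   0.5]
```

The cocoa pile is at about (428, 42), long axis at 154°. The box is at (482, -281), long axis at 147°. I'll move above the pile.

Call:
servo_tool([
  [-0.027, -0.033, 0, 0, 0, 0, 85],
  [-0.027, -0.033, 0, 0, 0, 0, 85],
  [-0.027, -0.033, 0, 0, 0, 0, 85],
  [-0.027, -0.033, 0, 0, 0, 0, 85],
  [-0.027, -0.033, 0, 0, 0, 0, 85],
  [-0.027, -0.033, 0, 0, 0, 0, 85],
  [-0.027, -0.033, 0, 0, 0, 0, 85],
  [-0.027, -0.033, 0, 0, 0, 0, 85],
  [-0.027, -0.033, 0, 0, 0, 0, 85],
  [-0.027, -0.033, 0, 0, 0, 0, 85],
  [-0.027, -0.033, 0, 0, 0, 0, 85],
  [-0.027, -0.033, 0, 0, 0, 0, 85],
  [-0.027, -0.033, 0, 0, 0, 0, 85],
  [-0.027, -0.033, 0, 0, 0, 0, 85],
  [-0.026, -0.035, 0, 0, 0, 0, 85],
  [0, 0, 0.03, 0, 0, 5.6, 85],
  [0, 0, 0.03, 0, 0, 5.6, 85],
  [0, 0, 0, 0, 0, 0, 85],
])

```text
time: 2.35
eef_pos: [428.8, 44.4, 343.2]
eef_rot: [-0.705, -3.057, 0.003]
force: [-0.2, 0.4, 0.3]
width: 80.0
grasp_force: 0.0
```

```bash
cat >d.py <<'E'
# usage: d.py x y z(grasp point) yaw tilt_deg  -> remaining shift (mm) & turn (deg) in tool frame
import sys,numpy as np
from workcell import get_obs
from scipy.spatial.transform import Rotation as R
x,y,z,yaw,tilt=map(float,sys.argv[1:6]);o=get_obs();c=R.from_rotvec(o["eef_rot"])
g=R.from_euler("z",yaw,degrees=True)*R.from_euler("x",180,degrees=True)*R.from_euler("y",tilt,degrees=True)
p=np.array([x,y,z])-180.4*g.as_matrix()[:,2]
np.set_printoptions(precision=1,suppress=True)
print("shift",c.inv().apply(p-o["eef_pos"]),"turn",np.degrees((c.inv()*g).as_rotvec()),"tcp",o["eef_pos"],"t",o["time"],"F",o["force"],"w",o["width"],o["grasp_force"])
E
python3 d.py 428.5 42 45 154 0
python3 - <<'E'
from workcell import grab_frame
import cv2,pickle
f=grab_frame("side");pickle.dump(f,open("side1.pkl","wb"))
cv2.imwrite("pics/s1.png",cv2.resize(f["img"][100:260,150:400,::-1],None,fx=3.2,fy=3.2,interpolation=2))
E
```

```text
shift [ -1.2  -1.9 117.8] turn [-0.2 -0.2  0. ] tcp [428.8  44.4 343.2] t 2.35 F [-0.2  0.4  0.3] w 80.01780719022068 0.0
```

View pics/s1.png

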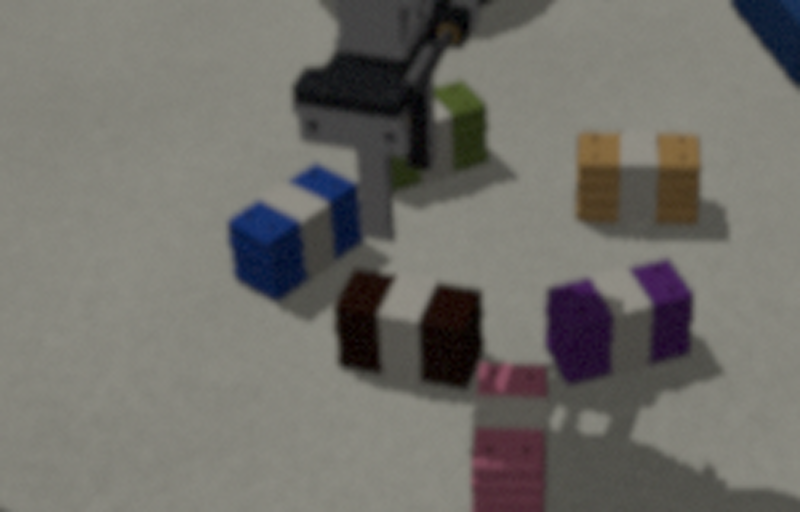

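The open fingers straddle the cocoa pile (crop 410,325), clear of the blue and pink ones. Descending and gripping.

Call:
servo_tool([
  [-0.001, -0.002, 0.02, 0, 0, 0, 85],
  [0, 0, 0.02, 0, 0, 0, 85],
  [0, 0, 0.02, 0, 0, 0, 85],
  [0, 0, 0.02, 0, 0, 0, 85],
  [0, 0, 0.02, 0, 0, 0, 85],
  [0, 0, 0.018, 0, 0, 0, 85],
  [0, 0, 0, 0, 0, 0, 85],
  [0, 0, 0, 0, 0, 0, 0],
  [0, 0, 0, 0, 0, 0, 0],
  [0, 0, 0, 0, 0, 0, 0],
  [0, 0, 0, 0, 0, 0, 0],
  [0, 0, 0, 0, 0, 0, 0],
  [0, 0, 0, 0, 0, 0, 0],
])

```text
time: 4.03
eef_pos: [430.4, 42.5, 227.5]
eef_rot: [0.707, 3.061, 0.001]
force: [0.1, 0.5, 6.4]
width: 48.3
grasp_force: 30.0
```

```bash
python3 d.py 428.5 42 45 154 0
```

```text
shift [ 1.5 -1.3  2.1] turn [ 0.  0. -0.] tcp [430.4  42.5 227.5] t 4.025 F [0.1 0.5 6.4] w 48.27833370332121 30.001038014888763
```

Call:
servo_tool([
  [0, 0, -0.015, 0, 0, 0, 0],
  [0, 0, -0.03, 0, 0, 0, 0],
  [0, 0, -0.03, 0, 0, 0, 0],
  [0, 0, -0.03, 0, 0, 0, 0],
  [0, 0, -0.015, 0, 0, 0, 0],
  [-0.015, -0.021, 0, 0, 0, 0, 0],
  [-0.021, -0.03, 0, 0, 0, 0, 0],
  [-0.021, -0.03, 0, 0, 0, 0, 0],
  [-0.021, -0.03, 0, 0, 0, 0, 0],
  [-0.021, -0.03, 0, 0, 0, 0, 0],
  [-0.021, -0.03, 0, 0, 0, 0, 0],
  [-0.021, -0.03, 0, 0, 0, 0, 0],
  [-0.021, -0.03, 0, 0, 0, 0, 0],
  [-0.016, -0.022, 0, 0, 0, 0, 0],
  [-0.008, -0.012, 0, 0, 0, 2.4, 0],
  [0, 0, 0, 0, 0, 2.4, 0],
  [0, 0, 0, 0, 0, 2.4, 0],
  [0, 0, 0, 0, 0, 0, 0],
  [0, 0, 0, 0, 0, 0, 0],
])

```text
time: 6.4
eef_pos: [481.2, -276.5, 347.1]
eef_rot: [-0.896, -3.01, -0.0]
force: [-0.1, 0.6, -2.6]
width: 47.9
grasp_force: 30.0
```

```bash
python3 d.py 482.3 -281.1 165 146.8 0
python3 - <<'E'
from workcell import grab_frame
import cv2,pickle,numpy as np
f=grab_frame("side");pickle.dump(f,open("side2.pkl","wb"))
cv2.imwrite("pics/s2.png",cv2.convertScaleAbs(cv2.resize(f["img"][200:370,240:440,::-1],None,fx=3.5,fy=3.5,interpolation=2),alpha=1.5))
E
```

```text
shift [-3.4 -3.2  1.7] turn [-0.  -0.   0.1] tcp [ 481.2 -276.5  347.1] t 6.4 F [-0.1  0.6 -2.6] w 47.92971846625621 29.99934822320938
```

View pics/s2.png

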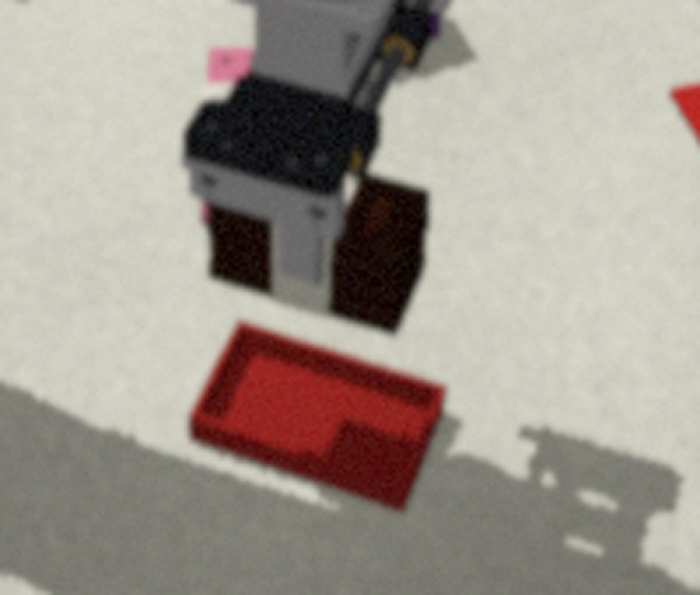

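The pile is held level above the box. Its lower front edge runs (211,278)–(396,331) in the crop, and the box's near rim runs (191,418)–(404,508).

```bash
python3 - <<'E'
from h import *
f=pickle.load(open("side2.pkl","rb"))
cv=lambda a:(np.array(a,float)+.5)/3.5-.5+[240,200]
a=np.radians(146.9);X=np.array([np.cos(a),np.sin(a)]);Y=np.array([-np.sin(a),np.cos(a)])*-1
w=back(f,cv([(211,278),(396,331)]),119.6)[:,:2];d=w-[481.2,-276.5];print("pile x,y",d@X,d@Y)
b=back(f,cv([(191,417),(241,322),(445,386),(404,507)]),21)[:,:2];d=b-[482.3,-281.1];print("box",d@X,d@Y,b.mean(0))
E
```

```text
pile x,y [ 51.09321285 -45.13823316] [-21.24446029 -18.79300031]
box [ 61.32719369  60.57898733 -58.03787686 -60.69199646] [-33.58680897  34.76689788  34.96518191 -44.10372356] [ 480.54825524 -282.33308924]
```

```bash
python3 d.py 495.5 -289.8 110 146.8 15
```

```text
shift [-65.9  -3.1  62.8] turn [-0. 15.  0.] tcp [ 481.1 -276.8  347.1] t 6.45 F [ 0.5 -0.4 -1.4] w 47.77741440869939 29.999257922172546
```

Call:
servo_tool([
  [-0.016, -0.001, 0.015, 0, 0, 0, 0],
  [-0.017, -0.001, 0.016, 0, 0, 0, 0],
  [-0.017, -0.001, 0.016, 0, 0, 0, 0],
  [-0.016, 0, 0.016, 0, 0, 0, 0],
  [0, 0, 0, 0, 3, 0, 0],
  [0, 0, 0, 0, 3, 0, 0],
  [0, 0, 0, 0, 3, 0, 0],
  [0, 0, 0, 0, 3, 0, 0],
  [0, 0, 0, 0, 3, 0, 0],
  [0, 0, 0, 0, 0, 0, 0],
  [0, 0, 0, 0, 0, 0, 0],
])

```text
time: 7.82
eef_pos: [534.6, -316.0, 284.0]
eef_rot: [-0.826, -2.769, -0.108]
force: [-1.2, 0.0, -1.8]
width: 47.7
grasp_force: 30.0
```

```bash
python3 d.py 495.5 -289.8 64.7 146.8 15
python3 - <<'E'
from workcell import grab_frame
import cv2,pickle,numpy as np
f=grab_frame("side");pickle.dump(f,open("side3.pkl","wb"))
cv2.imwrite("pics/s3.png",cv2.convertScaleAbs(cv2.resize(f["img"][220:370,260:430,::-1],None,fx=4,fy=4,interpolation=2),alpha=1.7))
E
```

```text
shift [-11.3   0.5  43.6] turn [-0.  0. -0.] tcp [ 534.6 -316.   284. ] t 7.825 F [-1.2  0.  -1.8] w 47.743813965862444 29.999409914016724
```

View pics/s3.png

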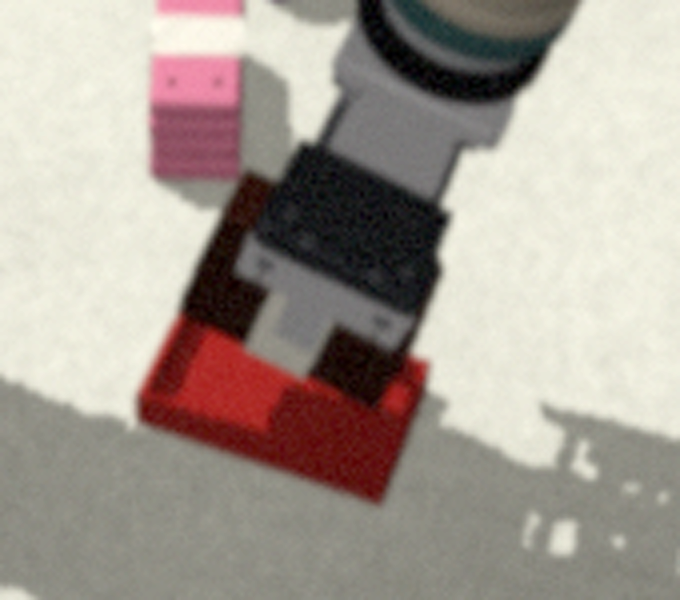

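The pile is tipped with its right-hand end down; the low front corner is at (375,405) in the crop.

```bash
python3 - <<'E'
from h import *
f=pickle.load(open("side3.pkl","rb"))
a=np.radians(146.8);X=np.array([np.cos(a),np.sin(a)]);Y=np.array([np.sin(a),-np.cos(a)])
cv=lambda a:(np.array(a,float)+.5)/4-.5+[260,220]
d=back(f,cv([(375,405)]),52)[:,:2]-[482.3,-281.1];print("A",d@X,d@Y)
d=back(f,cv([(138,400),(380,486),(427,362)]),21)[:,:2]-[482.3,-281.1];print("box",d@X,d@Y)
E
```

```text
A [-47.70098579] [-19.24257141]
box [ 60.68073813 -57.87240389 -57.38978804] [-35.45974743 -37.74418311  34.34922012]
```

Call:
servo_tool([
  [-0.004, 0, 0.015, 0, 0, 0, 0],
  [-0.004, 0, 0.015, 0, 0, 0, 0],
  [-0.003, 0, 0.011, 0, 0, 0, 0],
  [0, 0, 0, 0, 0, 0, 0],
])

```text
time: 8.38
eef_pos: [534.1, -315.8, 239.9]
eef_rot: [-0.825, -2.765, -0.109]
force: [0.4, -0.5, -2.4]
width: 47.8
grasp_force: 30.0
```

```bash
python3 d.py 495.5 -289.8 64.7 146.8 15
```

```text
shift [-0.4  0.6  0.9] turn [-0.  -0.2 -0. ] tcp [ 534.1 -315.8  239.9] t 8.375 F [ 0.4 -0.5 -2.4] w 47.76519653347129 29.999350011348724
```

Call:
servo_tool([
  [-0.0008, 0, 0.0029, 0, 0, 0, 0],
  [0, 0, 0, 0, 0, 0, 0],
])

```text
time: 8.62
eef_pos: [534.6, -316.2, 238.7]
eef_rot: [-0.826, -2.768, -0.108]
force: [-0.5, -0.8, -1.7]
width: 47.8
grasp_force: 30.0
```

Call:
servo_tool([
  [-0.001, 0, -0.0003, 0, 0, 0, 0],
  [-0.001, 0, -0.0003, 0, 0, 0, 0],
  [0, 0, 0, 0, 0, 0, 0],
])

```text
time: 9.0
eef_pos: [536.1, -317.1, 238.8]
eef_rot: [-0.826, -2.767, -0.109]
force: [-1.2, 0.6, 0.5]
width: 47.7
grasp_force: 30.0
```

Call:
servo_tool([
  [-0.001, 0, -0.0003, 0, 0, 0, 0],
  [-0.001, 0, -0.0003, 0, 0, 0, 0],
  [0, 0, 0, 0, 0, 0, 0],
])

```text
time: 9.38
eef_pos: [536.9, -317.7, 238.6]
eef_rot: [-0.825, -2.763, -0.11]
force: [-5.1, 3.2, 3.4]
width: 48.3
grasp_force: 30.0
```

The end wall is felt at about 6 N, with the low edge on the floor. Now I lay the rest down, turning about that edge.

Call:
servo_tool([
  [0.0118, 0, 0.0028, 0, -3, 0, 0],
  [0, 0, 0, 0, 0, 0, 0],
  [0.0118, 0, 0.0028, 0, -3, 0, 0],
  [0, 0, 0, 0, 0, 0, 0],
])

```text
time: 9.88
eef_pos: [517.3, -304.8, 238.7]
eef_rot: [-0.854, -2.863, -0.068]
force: [-3.8, 2.2, -1.9]
width: 47.8
grasp_force: 30.0
```

Call:
servo_tool([
  [0.0115, 0, 0.0026, 0, -3, 0, 0],
  [0, 0, 0, 0, 0, 0, 0],
  [0.0115, 0, 0.0026, 0, -3, 0, 0],
  [0, 0, 0, 0, 0, 0, 0],
])

```text
time: 10.38
eef_pos: [498.2, -292.3, 236.5]
eef_rot: [-0.883, -2.96, -0.024]
force: [-2.4, 1.9, -2.8]
width: 47.5
grasp_force: 30.0
```

```bash
python3 d.py 486 -284 52 146.8 0
```

```text
shift [14.5  0.3  4.9] turn [-0.  -3.1 -0. ] tcp [ 498.2 -292.3  236.5] t 10.375 F [-2.4  1.9 -2.8] w 47.546868808929304 29.999356269836426
```

Call:
servo_tool([
  [0.0115, 0, 0.0026, 0, -3.1, 0, 0],
  [0, 0, 0, 0, 0, 0, 0],
  [0, 0, 0.001, 0, 0, 0, 0],
  [0, 0, 0, 0, 0, 0, 0],
])

```text
time: 10.88
eef_pos: [488.7, -286.0, 233.4]
eef_rot: [-0.898, -3.009, -0.0]
force: [-3.9, 2.7, 0.8]
width: 47.6
grasp_force: 30.0
```

Call:
servo_tool([
  [0, 0, 0.0012, 0, 0, 0, 0],
  [0, 0, 0, 0, 0, 0, 0],
])

```text
time: 11.12
eef_pos: [488.7, -286.0, 232.2]
eef_rot: [-0.898, -3.009, -0.0]
force: [-4.3, 3.5, -1.0]
width: 48.0
grasp_force: 30.0
```

```bash
python3 d.py 486 -284 51.1 146.8 0
python3 - <<'E'
from workcell import grab_frame
import cv2,pickle,numpy as np
f=grab_frame("side");pickle.dump(f,open("side4.pkl","wb"))
cv2.imwrite("pics/s4.png",cv2.convertScaleAbs(cv2.resize(f["img"][240:360,270:410,::-1],None,fx=5,fy=5,interpolation=2),alpha=1.7))
E
```

```text
shift [3.4 0.2 0.7] turn [-0.  -0.1 -0. ] tcp [ 488.7 -286.   232.2] t 11.125 F [-4.3  3.5 -1. ] w 48.04493204644299 30.00042825937271
```

View pics/s4.png

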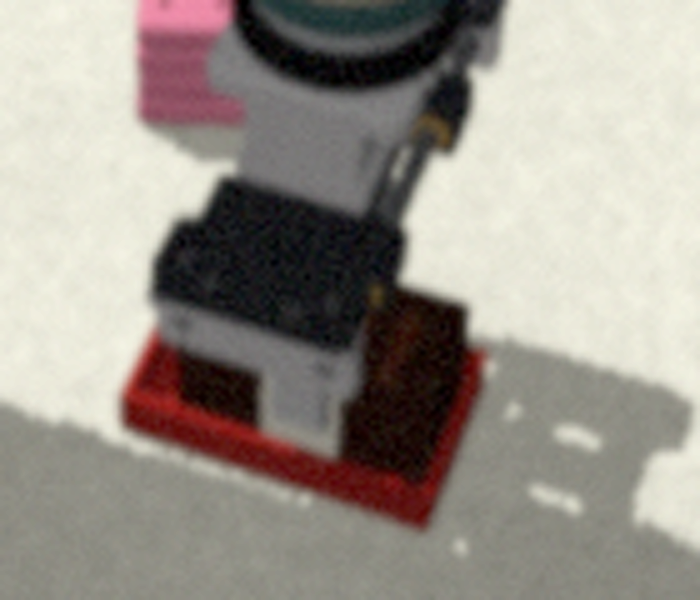

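The pile is inside the box with its right end at the right wall (430,470) and free floor at the left (165,370). I'll seat it fully.

Call:
servo_tool([
  [0.0005, 0, 0.0012, 0, 0, 0, 0],
  [0, 0, 0, 0, 0, 0, 0],
])

```text
time: 11.42
eef_pos: [488.5, -285.9, 231.6]
eef_rot: [-0.898, -3.01, -0.0]
force: [-4.8, 2.7, 3.4]
width: 48.2
grasp_force: 30.0
```

Call:
servo_tool([
  [0.0005, 0, 0.0012, 0, 0, 0, 0],
  [0, 0, 0, 0, 0, 0, 0],
])

```text
time: 11.68
eef_pos: [488.2, -285.9, 231.5]
eef_rot: [0.898, 3.01, 0.0]
force: [-5.9, 4.5, 12.9]
width: 48.0
grasp_force: 30.0
```

It's seated: floor force 13 N at exactly the expected height. Releasing and withdrawing.

Call:
servo_tool([
  [0, 0, -0.0008, 0, 0, 0, 0],
  [0, 0, 0, 0, 0, 0, 80],
  [0, 0, 0, 0, 0, 0, 80],
  [0, 0, 0, 0, 0, 0, 80],
  [0, 0, 0, 0, 0, 0, 80],
  [0, 0, -0.01, 0, 0, 0, 80],
  [0, 0, -0.02, 0, 0, 0, 80],
  [0, 0, -0.03, 0, 0, 0, 80],
  [0, 0, -0.04, 0, 0, 0, 80],
  [0, 0, -0.05, 0, 0, 0, 80],
  [0.05, 0, -0.03, 0, 0, 0, 80],
  [0.06, 0, 0, 0, 0, 0, 80],
  [0.06, 0, 0, 0, 0, 0, 80],
  [0, 0, 0, 0, 0, 0, 80],
])

```text
time: 13.42
eef_pos: [340.9, -189.7, 410.8]
eef_rot: [-0.897, -3.008, -0.003]
force: [1.0, -0.0, -0.0]
width: 75.3
grasp_force: 0.0
```

```bash
python3 - <<'E'
from workcell import grab_frame
import cv2,numpy as np
s=grab_frame("side")["img"][...,::-1];t=grab_frame("top")["img"][...,::-1]
a=cv2.resize(s[100:360,200:440],None,fx=2.2,fy=2.2,interpolation=2);b=cv2.resize(t[120:300,180:500],None,fx=1.2,fy=1.2,interpolation=2)
b=t[120:300,410:500];b=cv2.resize(b,(260,520));b=cv2.copyMakeBorder(b,0,a.shape[0]-520,0,0,cv2.BORDER_CONSTANT)
cv2.imwrite("pics/end.png",cv2.convertScaleAbs(np.hstack([a,b]),alpha=1.5));print(a.shape)
E
```

```text
(572, 528, 3)
```

View pics/end.png

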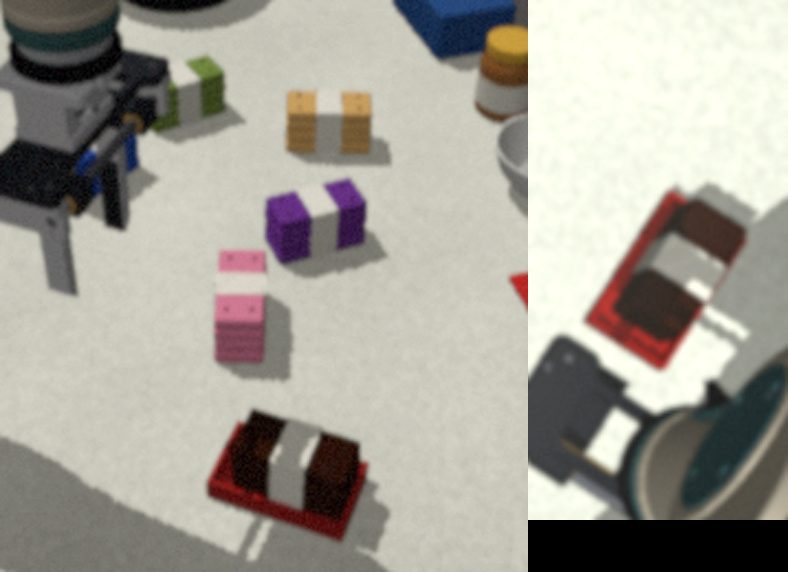

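The cocoa pile lies flat inside the box (side crop 295,465; top crop 685,265). The other piles are where they were, and the gripper is clear.

```bash
python3 -c "
from workcell import sign_off;print(sign_off())"
```

```text
the job is handed in; nothing more can be done
None
```

The cocoa pile went into the red gift box low end first, tipped 15° against the end wall, was laid flat on the floor and released with the other piles untouched; I handed the job in at about 13.5 s, and no verdict came back.

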